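# Rock the seesaw gate to feed the painted balls into the tray

## Robot

A 7-joint arm with a two-finger parallel gripper is mounted at the origin on the work surface. World frame = base frame: x ahead of the robot, y to its left, z up, the work surface at z = 0. Lengths are in mm, angles in rad, forces in N, time in s.
With the tool pointing down it reaches from about 400 to 875 mm from the base axis. Payload 19.3 kg.
Tool frame: the origin (TCP) lies at the very end of the fingers, on their centre line; the grasp point (between the pads) lies 19 mm behind it (grip_point_offset is the z of the grasp point in the tool frame, in mm); z points along the fingers, x is the direction in which the jaws open and shut, and the axes are right-handed (so a half turn about z gives the same grasp; the last joint's range is limited). The gripper opens to 85 mm and grips with 20 to 120 N. Pads are 22 mm wide; open, the fingers measure 114 mm over their backs; the gripper's body (76 mm by 85 mm) begins 54 mm behind the grasp point. The pads swing forward as they close: fully open they stand 13 mm farther back than shut.
Start: joints at [1.226, 0.521, -0.036, 1.599, 0.021, 1.021, -0.113], TCP at [169.568, -601.549, 231.291] pointing down, gripper open.
Joint ranges: [-2.91, 2.91], [-0.3, 2.13], [-1.5, 1.42], [0.17, 2.43], [-1.26, 4.41], [0.16, 1.93], [-2.52, 2.52]. Speed limits (rad/s): [1.89, 1.89, 2.39, 2.39, 3.01, 3.01, 3.01].

## Interface

Orientations are given as a 3x3 rotation matrix whose columns are the frame's x, y, z axes.
In Python, from workcell import movep, movel, goto_joints, open_gripper, clamp, wait, inverse_kinematics, read_state, camera, PlanningError, finish_job, grip_point_offset gives the robot as it stands. Calls block until the motion is done:
- movep(position, orientation): joint-space move of the TCP to a pose.
- movel(position, frame=None, max_speed=150, guard=None): straight line of the TCP; frame=None keeps the orientation; max_speed is the mean speed in mm/s. With guard (N) it stops when the force on the tool has changed by that much, and returns True; else False.
- goto_joints(angles): joint-space move.
- open_gripper() and clamp(): open the fingers fully, or close them until they stop; the grip force is fixed at half the most.
- wait(seconds).
- inverse_kinematics(position, orientation): joint angles nearest the present ones, or None.
- read_state(): the state.
- camera(name): name is "scene" or "top" or "wrist"; returns a dict with "image" (480x640x3 uint8, blue, green, red), "range_z" (480x640 float32, mm along the optical axis (not along the pixel's ray), 0 where there is no reading), "fx", "fy", "cx", "cy" (pixels), "dist_coeffs" ([k1, k2, p1, p2, k3] as OpenCV has them; the pictures are not rectified), "cam_to_world" (4x4, takes a point from camera to world coordinates). Camera axes: x right, y up, looking along -z (the intrinsics and any distortion apply to the point x, -y, -z); pixel columns grow to the right and rows downward; lengths in mm; the calibration is good to about 2 mm. A picture is of the moment at which its call begins.
A pose or a line that the arm cannot do raises PlanningError and nothing moves.
- finish_job(): hands the job in, once; it reports no verdict.
The state is a dict: "time": time; "qpos": joint angles; "qvel": joint speeds; "joint_efforts": joint torques, N m; "eef_pos": TCP position; "tool_rot": TCP orientation; "ft_force": force on the tool from outside, world axes, zero at the start; "torque": the same for the moment, N m; "finger_gap": finger opening in mm.
Only numpy, scipy, OpenCV 4.12 (cv2) and the standard library are available. Lean on these libraries where they do the work, as an engineer would, in place of code of your own. Each camera call takes 0.05 s, during which the arm holds its last target. There are 200 camera calls.

## Task

Push the white tray along its guide strips until it is fully home against the stop under the open right-hand chute; then press down the orange tab so that the seesaw gate rocks right over to its stop and the three yellow balls run down that chute into the tray. Push and press only: do not lift or tip the tray, do not touch the balls, leave everything else where it stands, and finish when the balls are lying in the tray.

Things in the scene. Friction and masses are not known exactly. Their poses are not given: they have to be found in the camera images.
- feeder: Two-way ball feeder bolted to the table, blue stand, aluminium chutes. Origin on the table under the gate's pivot (pivot 160 high); x points away from the robot's side, y to its left, z up; turned by up to about 0.35 rad. The grey seesaw gate lies along y. Left (+y): chute shut by a red plate. Right (-y): open chute over the tray bay. Numbers in this list are mm in this frame.
- shut_plate (a point): Middle of the top edge of the upright red plate that shuts the left chute: y = +112, 210 high, 50 wide. Beyond it an aluminium chute 165 high and a full blue box, 50 tall, y 150 to 250.
- chute_mouth (a point): Centre of the open bottom of the right chute, x = 0, y = -159, 85 high: the balls drop from it into the tray standing at home. Chute walls: x -28 to +28, y -107 to -188, 85 to 170 high. Behind it a blue post, x 77 to 93, 150 tall.
- gate (a joint): Tilt of the seesaw gate about the feeder's x axis, rad. -0.2: left end fully down (it starts at or near this); +0.2: right end fully down on its stop. It is stiff and stays wherever it is left. About 2 N on the press tab rocks it. Channel 208 long, 52 wide, side walls 16 above its floor.
- press_tab (a point): Centre of the top of the orange press tab of the gate, 40 (x) by 46 (y), 6 thick, on the robot's side of the gate's right arm; in the gate's frame at x = -45, y = -81, z = +14 from the pivot. Moves with the gate: about 190 high at gate -0.2, about 158 at gate +0.2.
- tray: White open tray, loose, on the table between the guide strips, short of the chute. 180 (x) by 102 (y) by 45 tall, walls and floor 4 thick, 0.25 kg, slides with about 2 to 5 N. Origin: centre of its underside; its x axis is along the guide strips, away from the robot. There is about 3 play to each strip.
- tray_home (a point): Where the tray's origin lies when the tray is fully home against the end stop: feeder x = -25, y = -159, on the table. Guide strips 12 tall, 8 thick, centred at y = -101 and -217, run from x = -215 to +75; the end stop is 22 tall, its face at x = +65. The tray starts 45 to 85 short of it, towards the robot's side (-x of the feeder).
- ball0_center (a point): Centre of a yellow ball, 30 across, 18 g; three stand in a row in the gate's left arm, the first against the red plate, and roll by themselves once the gate is rocked.
- ball1_center (a point): Centre of a yellow ball, 30 across, 18 g; three stand in a row in the gate's left arm, the first against the red plate, and roll by themselves once the gate is rocked.
- ball2_center (a point): Centre of a yellow ball, 30 across, 18 g; three stand in a row in the gate's left arm, the first against the red plate, and roll by themselves once the gate is rocked.
- pink_pot: Bystander: red paint pot with white lid, 44 across, 60 tall; origin at its underside. Leave it alone.
- glue: Bystander: yellow bottle with orange cap, 38 across, 100 tall; origin at its underside. Leave it alone.
- tin: Bystander: blue paint tin with paper label, 90 across, 110 tall; origin at its underside. Leave it alone.
- cup: Bystander: green open cup, 68 across, 70 tall; origin at its underside. Leave it alone.
- brush: Bystander: paint brush lying flat; origin at its underside. Leave it alone.
- driver: Bystander: screwdriver with red handle lying flat; origin at its underside. Leave it alone.
- block: Bystander: wooden sanding block 60 x 35 x 22; origin at its underside. Leave it alone.
There are look-alikes about, which are no part of the job. Leave any purple look-alike of the tray alone.

How it is judged (in metres and radians):
On the way, in this order (a step that is already met when the one before it is completed fails the run):
1. the tray is pushed home under the open chute, gate still down on the left (x of tray in the frame of tray_home between -0.012 and 0.008 m and value of joint gate below -0.1 rad), for 0.2 s.
2. the gate is rocked over its level point to the right (value of joint gate above 0.02 rad), for 0.05 s.
3. all three balls are in the tray (z of ball0_center in the frame of tray between 0 and 0.05 m and x of ball0_center in the frame of tray between -0.086 and 0.086 m and y of ball0_center in the frame of tray between -0.047 and 0.047 m and z of ball1_center in the frame of tray between 0 and 0.05 m and x of ball1_center in the frame of tray between -0.086 and 0.086 m and y of ball1_center in the frame of tray between -0.047 and 0.047 m and z of ball2_center in the frame of tray between 0 and 0.05 m and x of ball2_center in the frame of tray between -0.086 and 0.086 m and y of ball2_center in the frame of tray between -0.047 and 0.047 m), for 0.2 s.
At the end, for the whole second after the job is handed in: The tray stands on the table within 12 mm of home, the gate is rocked to the right (over 0.15 rad of 0.2), and all three balls lie inside the tray, practically at rest (balls below 50 mm/s) (all of step 3 and x of tray in the frame of tray_home between -0.012 and 0.008 m and value of joint gate above 0.15 rad and linear speed of each of ball0, ball1, ball2 below 0.05 m/s and linear speed of tray below 0.02 m/s and height (world z) of tray below 0.006 m); the robot touches nothing.
It fails at once if the tray is lifted or tipped instead of pushed along the table (height (world z) of tray above 0.012 m or angle between tray's own z axis and vertical above 0.15 rad).
It fails at once if the robot touches a ball (contact force between any of the fingers, the arm and ball0 above 0.2 N or contact force between any of the fingers, the arm and ball1 above 0.2 N or contact force between any of the fingers, the arm and ball2 above 0.2 N).
It fails at once if a bystander is knocked or moved by more than 20 mm (distance of any of pink_pot, glue, tin, cup, brush, driver, block from where it was at the start of the episode above 0.02 m).
It also fails if it takes over 42 s, if anything falls off the work surface, if the arm or the gripper's body presses on something with over 40 N, if the wrist force passes 120 N, or if a joint passes its speed limit or range.

## Working session

There is one attempt and no reset: what is moved stays moved. The work goes in short steps, each a Python script; the robot and the scene stay as the last script left them, time stands still between calls to the robot, and variables do not carry over. Pictures are saved under pics/ and viewed, about 8 in all and at most 12, crops included, and the job is handed in when it is done.

```bash
mkdir -p pics; python3 - <<'E'
from workcell import *
import cv2,numpy as np
for n in("scene","top"):
    c=camera(n); cv2.imwrite(f"pics/{n}0.png",c["image"]); np.save(f"pics/{n}0.npy",c,allow_pickle=True)
    print(n,c["fx"],c["dist_coeffs"],np.round(c["cam_to_world"],3).tolist())
s=read_state();print(s["time"],s["eef_pos"],s["finger_gap"],s["tool_rot"])
E
```

```text
scene 477.52882454399446 [-0.11104179  0.          0.          0.          0.        ] [[-0.772, -0.363, 0.522, 1064.691], [0.635, -0.455, 0.624, 643.508], [0.011, 0.813, 0.582, 772.789], [0.0, 0.0, 0.0, 1.0]]
top 621.9211287998099 [0.0154264 0.        0.        0.        0.       ] [[-0.016, 0.995, -0.099, 331.835], [-1.0, -0.017, -0.008, -35.596], [-0.01, 0.099, 0.995, 1765.13], [0.0, 0.0, 0.0, 1.0]]
0.1 [ 169.49729404 -601.28867832  230.80680654] 85.1870051650858 [[ 2.71386818e-01 -9.62470305e-01 -3.26003831e-04]
 [-9.62469859e-01 -2.71387007e-01  9.29133437e-04]
 [-9.82736547e-04  6.16142940e-05 -9.99999515e-01]]
```

View pics/scene0.png

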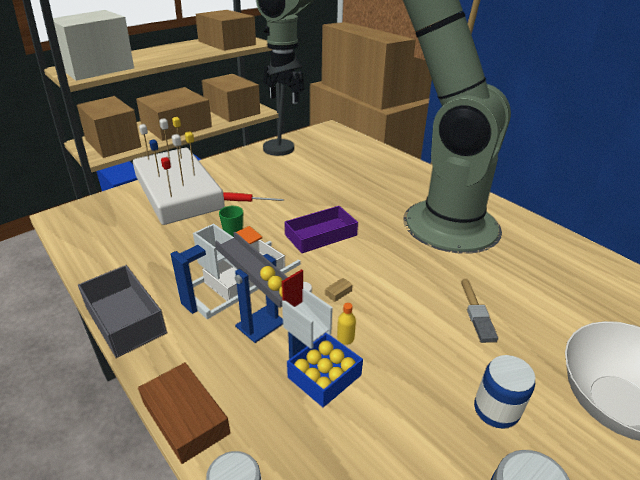

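View pics/top0.png

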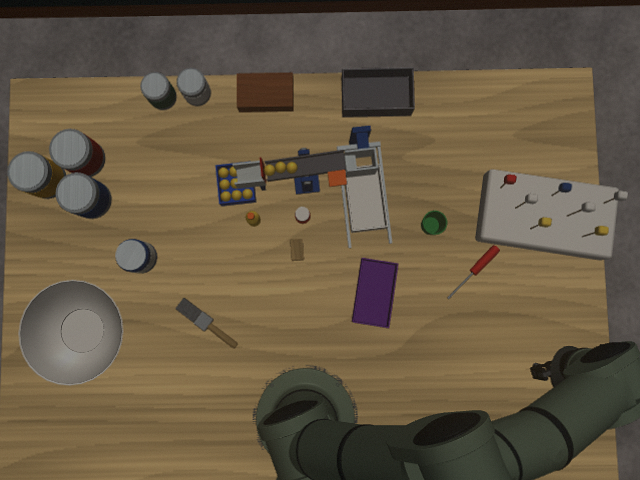

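```bash
cat > h.py <<'E'
import cv2,numpy as np
def cloud(c):
    v,u=np.mgrid[0:480,0:640]
    K=np.array([[c["fx"],0,c["cx"]],[0,c["fy"],c["cy"]],[0,0,1]])
    p=cv2.undistortPoints(np.stack([u.ravel(),v.ravel()],1).astype(np.float64)[:,None],K,np.array(c["dist_coeffs"]))[:,0].reshape(480,640,2)
    z=c["range_z"].astype(float)
    P=np.stack([p[...,0]*z,-p[...,1]*z,-z],-1)
    T=np.array(c["cam_to_world"]); W=P@T[:3,:3].T+T[:3,3]; W[z==0]=np.nan
    return W
E
python3 - <<'E'
from h import *
for n in("top","scene"):
    c=np.load(f"pics/{n}0.npy",allow_pickle=True).item(); W=cloud(c)
    hsv=cv2.cvtColor(c["image"],cv2.COLOR_BGR2HSV); H,S,V=cv2.split(hsv)
    X,Y,Z=W[...,0],W[...,1],W[...,2]
    v,u=np.mgrid[0:480,0:640]
    win=((v>120)&(v<255)&(u>210)&(u<400)) if n=="top" else ((v>200)&(v<410)&(u>160)&(u<370))
    for nm,m in dict(orange=(H>5)&(H<16)&(S>180)&(V>150)&(Z>140),red=((H<5)|(H>174))&(S>150)&(Z>170),
       yel=(H>20)&(H<32)&(S>150)&(Z>150), strips=(S<60)&(V>110)&(Z>5)&(Z<16),
       trayrim=(S<60)&(V>110)&(Z>38)&(Z<50)).items():
        m=m&win; p=W[m]
        if len(p)<5: print(n,nm,len(p));continue
        print(n,nm,len(p),"med",np.median(p,0).round(1),"min",np.percentile(p,2,0).round(1),"max",np.percentile(p,98,0).round(1),"px",u[m].mean().round(),v[m].mean().round())
        if nm in("orange","trayrim"): print(cv2.minAreaRect(p[:,:2].astype(np.float32)))
    if n=="top":
        crop=c["image"][110:260,200:400]; cv2.imwrite("pics/crop1.png",cv2.resize(crop,(800,600),interpolation=cv2.INTER_CUBIC))
        # strip lines
        m=win&(S<60)&(V>110)&(Z>5)&(Z<22)&(X<590)
        p=W[m]; np.save("strip.npy",p)
        for r in range(200,250,6): 
            print(r,[(int(q),W[r,q].round(0).tolist()) for q in range(335,400) if m[r,q]])
E
```

```text
top orange 0
top red 30 med [661.3  97.  209. ] min [640.6  93.5 201.6] max [681.9 100.2 214.6] px 261.0 166.0
top yel 272 med [663.6  50.5 175.7] min [650.6  11.4 160.4] max [679.6  90.2 187.6] px 280.0 168.0
top strips 1056 med [ 592.4 -184.4    8.4] min [ 490.3 -247.3    5.1] max [ 739.1 -121.4   15.4] px 366.0 202.0
top trayrim 158 med [ 579.  -189.6   45.1] min [ 512.  -238.3   38.5] max [695.    8.6  49.9] px 364.0 202.0
((609.5955200195312, -29.181961059570312), (429.1363830566406, 188.09031677246094), 88.13626861572266)
200 []
206 [(344, [585.0, -121.0, 6.0]), (345, [584.0, -124.0, 15.0]), (346, [585.0, -127.0, 9.0]), (354, [584.0, -150.0, 10.0]), (355, [584.0, -153.0, 10.0]), (356, [585.0, -156.0, 6.0]), (357, [585.0, -158.0, 8.0]), (358, [585.0, -161.0, 8.0]), (363, [585.0, -176.0, 5.0]), (364, [584.0, -178.0, 8.0]), (366, [584.0, -184.0, 7.0]), (370, [583.0, -195.0, 11.0]), (373, [584.0, -204.0, 8.0]), (374, [584.0, -207.0, 5.0]), (375, [583.0, -210.0, 9.0]), (377, [583.0, -215.0, 10.0]), (380, [583.0, -224.0, 7.0]), (381, [583.0, -226.0, 10.0]), (386, [583.0, -241.0, 9.0]
[... 2490 characters left out ...]
. ] min [ 618.9 -114.5  181.8] max [689.5  98.9 191.1] px 250.0 236.0
((650.8650512695312, -8.669746398925781), (227.3267822265625, 44.882225036621094), 81.39117431640625)
scene red 374 med [665.6  98.8 192.3] min [640.7  94.8 170.8] max [689.  102.1 210.1] px 292.0 284.0
scene yel 343 med [676.2  44.8 174.1] min [660.4  11.3 156.1] max [685.6  81.4 184.3] px 271.0 278.0
scene strips 477 med [ 678.6 -136.1   10.9] min [ 481.2 -519.9    5.2] max [ 762.8 -105.3   15.5] px 232.0 282.0
scene trayrim 396 med [ 610.2 -215.3   43.3] min [ 517.5 -519.2   38.2] max [702.2 223.   49. ] px 222.0 245.0
((610.1602172851562, -131.20660400390625), (753.5989990234375, 305.04583740234375), 76.49759674072266)
```

View pics/crop1.png

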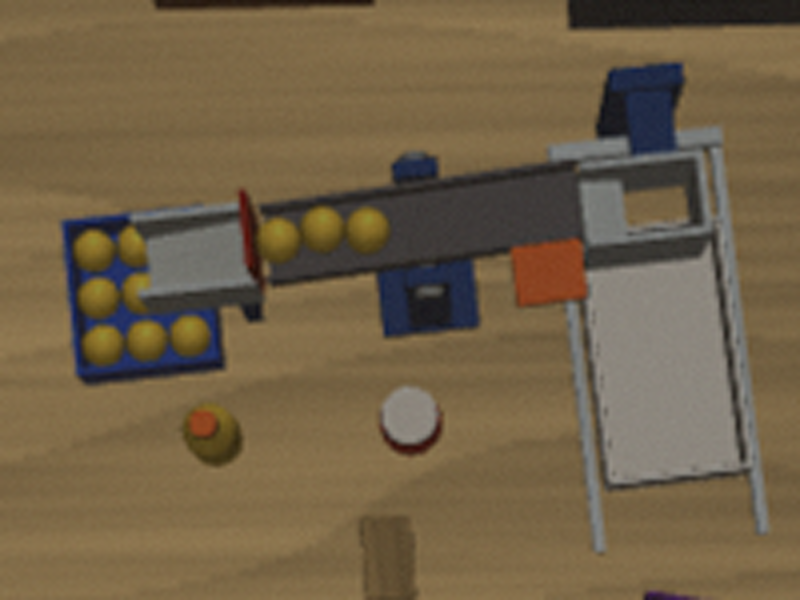

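```bash
python3 - <<'E'
from h import *
from scipy.optimize import least_squares
c=np.load("pics/top0.npy",allow_pickle=True).item(); W=cloud(c)
H,S,V=cv2.split(cv2.cvtColor(c["image"],cv2.COLOR_BGR2HSV)); Z=W[...,2]; v,u=np.mgrid[0:480,0:640]
o=(u>325)&(u<350)&(v>165)&(v<190)&(H<16)&(S>150)&(Z>150)
print("tab",W[o].mean(0),o.sum(),cv2.minAreaRect(W[o][:,:2].astype(np.float32)))
tab=W[o].mean(0)[:2]
c2=np.load("pics/scene0.npy",allow_pickle=True).item(); W2=cloud(c2)
H2,S2,V2=cv2.split(cv2.cvtColor(c2["image"],cv2.COLOR_BGR2HSV))
o2=(W2[...,1]<-60)&(W2[...,1]>-130)&(H2>5)&(H2<16)&(S2>180)&(W2[...,2]>170)
print("tab scene",W2[o2].mean(0),o2.sum(),cv2.minAreaRect(W2[o2][:,:2].astype(np.float32)))
tab2=W2[o2].mean(0)[:2]
sl=(S<60)&(V>110)&(Z>5)&(Z<22)
L=W[sl&(W[...,0]>470)&(W[...,0]<585)&(W[...,1]>-138)&(W[...,1]<-119)][:,:2]
R=W[sl&(W[...,0]>470)&(W[...,0]<585)&(W[...,1]<-241)&(W[...,1]>-256)][:,:2]
print(np.polyfit(L[:,0],L[:,1],1),np.polyfit(R[:,0],R[:,1],1),L[:,0].min(),R[:,0].min())
red=np.array([663.,97.5])
def loc(p,q): 
    s,k=np.sin(p[2]),np.cos(p[2]); d=np.atleast_2d(q)-p[:2]; return np.stack([d[:,0]*k+d[:,1]*s,-d[:,0]*s+d[:,1]*k],1)
f=lambda p:np.r_[(loc(p,L)[:,1]+101)/6,(loc(p,R)[:,1]+217)/6,*(loc(p,tab)-[-45,-76.6]),*(loc(p,tab2)-[-45,-76.6]),*(loc(p,red)-[0,112])]
r=least_squares(f,[655,-10,.09],x_scale=[1,1,.01],loss="soft_l1"); p=r.x; print("pose",p,np.round(r.fun[-6:],1))
np.save("pose.npy",p)
for nm,Wc,SS,VV in(("top",W,S,V),("scene",W2,S2,V2)):
    q=loc(p,Wc.reshape(-1,3)[:,:2]); z=Wc[...,2].ravel()
    for y0,y1 in((-115,-150),(-150,-170),(-170,-205)):
        m=(SS.ravel()<60)&(VV.ravel()>90)&(z>25)&(z<50)&(q[:,1]<y0)&(q[:,1]>y1)&(q[:,0]<-120)&(q[:,0]>-240)
        print(nm,"tray near wall x",q[m,0].round(0)[:30],z[m].round(0)[:30])
    m=(SS.ravel()<60)&(VV.ravel()>90)&(z>2)&(z<50)&(q[:,1]<-155)&(q[:,1]>-165)&(q[:,0]<-100)&(q[:,0]>-240)
    print("min x white",np.sort(q[m,0])[:6])
E
```

```text
tab [633.15860174 -95.59470099 186.70971571] 257 ((633.022216796875, -95.6845703125), (39.558937072753906, 43.43014907836914), 4.881868839263916)
tab scene [636.37402869 -93.21484052 185.94864583] 240 ((636.6803588867188, -95.39816284179688), (38.32554626464844, 49.12657928466797), 8.030505180358887)
[ 8.54978540e-02 -1.74513242e+02] [ 7.20949836e-02 -2.84435557e+02] 470.22545123638565 479.48561283529193
pose [ 6.73229215e+02 -1.43466847e+01  9.33844611e-02] [-2.5 -0.6  1.   1.5  0.2  0.3]
top tray near wall x [-171. -171. -171. -172. -173. -173. -174. -173. -173. -173. -174. -174.
 -174.] [39. 41. 38. 42. 49. 46. 47. 46. 48. 46. 45. 42. 42.]
top tray near wall x [-172. -172. -173. -172. -173. -173. -173.] [47. 42. 49. 42. 45. 48. 40.]
top tray near wall x [-170. -171. -171. -171. -172. -172. -172. -173. -173. -174. -173. -174.] [40. 46. 40. 41. 48. 41. 40. 49. 40. 48. 42. 46.]
min x white [-172.54832026 -172.17285713 -171.68194513 -171.53743988 -167.14294081
 -164.94038458]
scene tray near wall x [-165. -168. -164. -167. -166. -168. -168. -167. -167. -166. -168. -168.
 -165. -166. -
[... 278 characters left out ...]
. -164. -167. -166. -165. -166. -165.
 -169. -166. -167. -165. -166. -167. -167. -165. -164. -167. -166. -166.
 -166. -165. -166. -165. -167. -167.] [43. 43. 40. 45. 45. 45. 40. 39. 43. 46. 47. 36. 33. 38. 40. 44. 31. 33.
 34. 38. 30. 29. 32. 35. 37. 26. 26. 30. 30. 32.]
scene tray near wall x [-166. -168. -170. -163. -167. -170. -169. -156. -166. -168. -166. -166.
 -147. -165. -167. -164. -164. -166. -167. -143. -152. -156. -166. -168.
 -166. -167. -167. -166. -169. -152.] [45. 44. 44. 43. 42. 42. 44. 43. 40. 40. 45. 47. 44. 37. 38. 44. 46. 45.
 47. 43. 39. 36. 34. 34. 37. 39. 42. 45. 43. 35.]
min x white [-206.59149664 -168.44488567 -167.89650383 -166.93575873 -166.81300806
 -166.63403217]
```

```bash
cat >> h.py <<'E'
from workcell import *
p=np.load("pose.npy"); s_,c_=np.sin(p[2]),np.cos(p[2])
R=np.array([[s_,-c_,0],[-c_,-s_,0],[0,0,-1.]])
def F(x,y,z): return [p[0]+c_*x-s_*y,p[1]+s_*x+c_*y,z]
def where():
    s=read_state(); d=np.array(s["eef_pos"])[:2]-p[:2]
    return round(s["time"],2),round(d@[c_,s_],1),round(d@[-s_,c_],1),round(s["eef_pos"][2],1),np.round(s["ft_force"],1)
E
python3 - <<'E'
from h import *
clamp(); movep(F(-204,-159,180),R); print(where())
movel(F(-204,-159,15),max_speed=150); print(where())
g=movel(F(-116,-159,15),max_speed=40,guard=10); print(g,where())
wait(.2); print(where())
c=camera("top"); cv2.imwrite("pics/top1.png",c["image"][130:270,290:450].repeat(4,0).repeat(4,1))
c=camera("wrist"); cv2.imwrite("pics/w1.png",c["image"])
E
```

```text
(2.75, np.float64(-204.3), np.float64(-159.9), np.float64(180.1), array([ 0.3, -0.8,  0.6]))
(4.0, np.float64(-203.6), np.float64(-159.2), np.float64(15.7), array([-0.3, -0.6, -0.1]))
True (5.75, np.float64(-125.4), np.float64(-158.9), np.float64(14.5), array([-0.1, -0.2, -1.1]))
(5.95, np.float64(-125.5), np.float64(-158.8), np.float64(14.4), array([ 0.1, -0.7, -0.8]))
```

View pics/top1.png

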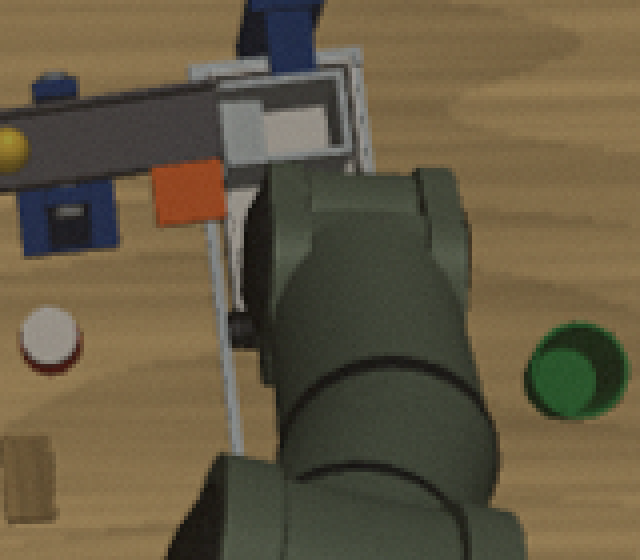

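```bash
python3 - <<'E'
from h import *
g=movel(F(-116,-159,15),max_speed=25,guard=8); print("2nd push",g,where())
movel(F(-204,-159,18),max_speed=150); movel(F(-204,-159,240),max_speed=250)
movel(F(-230,60,240),max_speed=250)
print(where())
for n in("top","scene"):
    c=camera(n); cv2.imwrite(f"pics/{n}2.png",c["image"]); W=cloud(c)
    H,S,V=cv2.split(cv2.cvtColor(c["image"],cv2.COLOR_BGR2HSV))
    d=W[...,:2]-p[:2]; x=d@[c_,s_]; y=d@[-s_,c_]; z=W[...,2]
    m=(S<60)&(V>90)&(z>36)&(z<50)&(y<-120)&(y>-200)&(x<-90)&(x>-240)
    print(n,m.sum(),np.percentile(x[m],[0,10,50,90]) if m.any() else "")
    o=(H<16)&(H>5)&(S>150)&(z>150)&(y<-50)&(y>-110)&(x<-15)&(x>-80)
    print("tab",x[o].mean(),y[o].mean(),z[o].mean(),o.sum())
E
```

```text
2nd push True (6.27, np.float64(-125.4), np.float64(-158.8), np.float64(14.0), array([ 0.2,  0.4, -0.4]))
(9.02, np.float64(-230.1), np.float64(59.1), np.float64(239.7), array([-0.4,  0.4,  0.1]))
top 29 [-117.7104834  -117.01612542 -115.70191931 -114.32528565]
tab -47.41752683510179 -77.04320054670049 186.85092981494165 255
scene 0 
tab -44.163608115871476 -74.85958884947496 185.76270538204358 254
```

```bash
python3 - <<'E'
from h import *
movel(F(-49,-80,240),max_speed=250); movel(F(-49,-80,200),max_speed=150); print(where())
g=movel(F(-49,-80,150),max_speed=50,guard=12); print(g,where())
movel(F(-49,-80,240),max_speed=150); movel(F(-230,60,240),max_speed=250); wait(1.0); print(where())
for n in("top","scene"):
    c=camera(n); W=cloud(c)
    cv2.imwrite(f"pics/{n}3.png",cv2.resize(c["image"][120:260,240:420] if n=="top" else c["image"][200:400,150:390],None,fx=3,fy=3))
    H,S,V=cv2.split(cv2.cvtColor(c["image"],cv2.COLOR_BGR2HSV))
    d=W[...,:2]-p[:2]; x=d@[c_,s_]; y=d@[-s_,c_]; z=W[...,2]
    o=(H<16)&(H>5)&(S>150)&(z>130)&(y<-50)&(y>-110)&(x<-15)&(x>-80)
    if o.any(): print("tab",x[o].mean(),y[o].mean(),z[o].mean(),o.sum(),"tilt",np.polyfit(y[o],z[o],1))
    b=(H>20)&(H<32)&(S>150)&(y<90)&(y>-220)&(x>-130)&(x<70)
    print("yellow",b.sum(),x[b].round(0)[:15],y[b].round(0)[:15],z[b].round(0)[:15])
E
```

```text
(10.6, np.float64(-49.2), np.float64(-79.7), np.float64(200.5), array([ 1.5, -0.2,  1.2]))
True (11.38, np.float64(-49.0), np.float64(-80.3), np.float64(158.7), array([-3.1, -0.1, 13.1]))
(14.14, np.float64(-230.0), np.float64(60.0), np.float64(240.0), array([0.2, 0.2, 0.3]))
tab -47.210697957007156 -80.1341790457211 157.91845130756684 244 tilt [  0.21541263 175.18036532]
yellow 123 [31. 31. 30. 28. 28. 24. 24. 24. 26. 22. 21. 22. 20. 20. 21.] [-161. -164. -167. -163. -166. -162. -165. -168. -172. -157. -159. -163.
 -165. -168. -171.] [28. 27. 27. 27. 26. 34. 31. 30. 20. 30. 33. 26. 34. 34. 28.]
tab -44.86343285269923 -77.99047587102751 157.918950388769 162 tilt [  0.18059324 172.00350304]
yellow 163 [18. 16. 15. 14. 11.  8. 22. 19. 20. 17. 15. 14. 10.  9. 24.] [-173. -172. -169. -166. -166. -167. -172. -172. -166. -166. -164. -162.
 -164. -161. -173.] [31. 31. 32. 33. 32. 29. 31. 29. 33. 32. 32. 33. 29. 30. 28.]
```

View pics/top3.png

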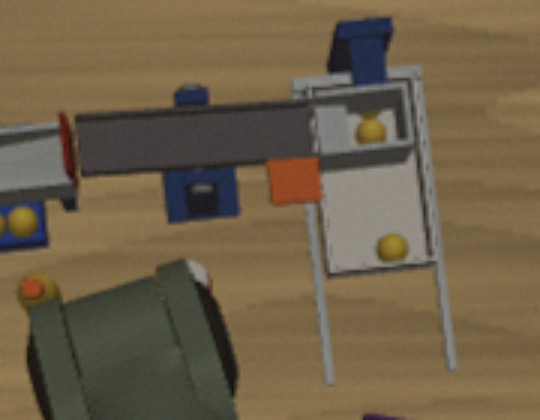

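View pics/scene3.png

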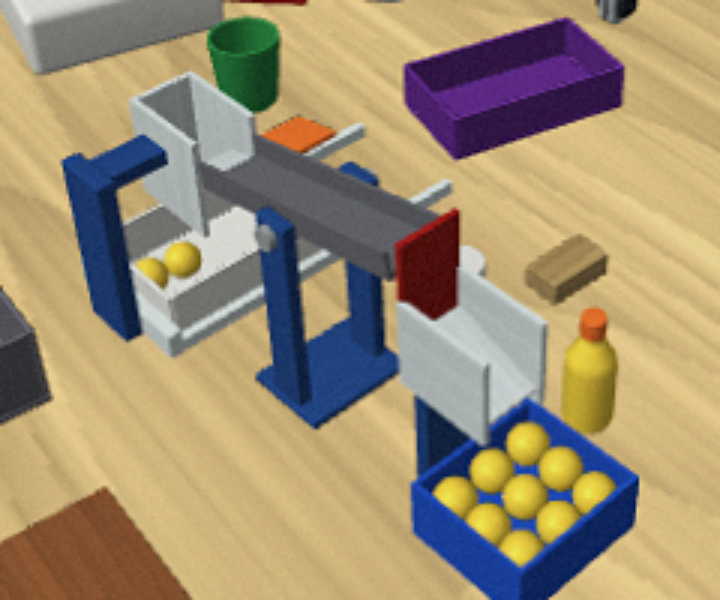

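```bash
python3 - <<'E'
from h import *
wait(3)
def look():
    c=camera("top"); W=cloud(c); H,S,V=cv2.split(cv2.cvtColor(c["image"],cv2.COLOR_BGR2HSV))
    d=W[...,:2]-p[:2]; x=d@[c_,s_]; y=d@[-s_,c_]; z=W[...,2]
    b=((H>20)&(H<32)&(S>150)&(y<-100)&(y>-220)&(x>-130)&(x<70)).astype(np.uint8)
    n,l=cv2.connectedComponents(b)
    print([(x[l==i].mean().round(1),y[l==i].mean().round(1),z[l==i].max().round(),(l==i).sum()) for i in range(1,n) if (l==i).sum()>5])
    m=(S<60)&(V>90)&(z>36)&(z<50)&(y<-120)&(y>-200)&(x<-90)&(x>-240); print("near wall",np.percentile(x[m],[0,50]),m.sum())
    return c
look(); wait(3); c=look(); print(where())
cv2.imwrite("pics/top4.png",cv2.resize(c["image"][120:260,240:420],None,fx=3,fy=3))
E
```

```text
[(np.float64(15.8), np.float64(-164.8), np.float64(89.0), np.int64(60)), (np.float64(-98.2), np.float64(-171.0), np.float64(43.0), np.int64(62))]
near wall [-117.60684476 -115.65416275] 26
[(np.float64(15.5), np.float64(-164.6), np.float64(89.0), np.int64(60)), (np.float64(-98.3), np.float64(-170.8), np.float64(40.0), np.int64(63))]
near wall [-117.17820996 -115.58361613] 27
(20.34, np.float64(-230.0), np.float64(60.0), np.float64(240.0), array([ 0.5, -0.3,  0.6]))
```

```bash
python3 -c "
from workcell import *
finish_job()"
```

```text
the job is handed in; nothing more can be done
```

I pushed the tray home against its stop and pressed the orange tab until the gate was over on its stop. All three yellow balls ran down the chute into the tray. I handed the job in at about 20 s of the 42 s allowed.

**Tray:** With the fingers shut, I pushed it about 57 mm along the strips until the force guard tripped. A second push stopped at the same place. The near wall then read about -115 to -118 in the feeder frame, where home is -115. The scene camera had no view of that wall, so this reading is from the top camera only.

**Gate:** The tab press ended at 158.7 mm with 13 N on the tool. Afterwards the tab was at 157.9 mm, with a tilt of about 0.18 to 0.22 rad against the expected 0.2.

**Balls:** The scene picture shows two balls at the far end of the tray, and the top picture shows one at the near end. In the last two top pictures, 3 s apart, the balls in view moved less than 0.5 mm. One of the two far balls is mostly hidden by the chute from above, so I did not measure its rest separately.

**Other checks:** The arm finished clear of everything. The pot, bottle, cup and block stood upright in the scene picture after the press. I did not measure whether any bystander had moved. The two cameras disagreed by about 3 mm along x on the tab, and by about 5 mm on the tray's starting position, so I relied on contact with the stop for home.

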